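# Proof-pull a spring in the bench spring tester

## Robot

A 7-joint arm with a two-finger parallel gripper is mounted at the origin on the work surface. World frame = base frame: x ahead of the robot, y to its left, z up, the work surface at z = 0. Lengths are in mm, angles in degrees, forces in N, time in s.
With the tool pointing down it reaches from about 400 to 875 mm from the base axis. Payload 6.5 kg.
Tool frame: the origin (TCP) lies between the finger pads; the fingertips stand arm.nose_length ahead of it and the grasp point (between the pads) lies 11 mm behind it (arm.nose_length is the distance from the TCP to the fingertips, in mm); z points along the fingers, x is the direction in which the jaws open and shut, and the axes are right-handed (so a half turn about z gives the same grasp; the last joint's range is limited). The gripper opens to 88 mm and grips with 3 to 60 N. Pads are 18 mm wide; open, the fingers measure 123 mm over their backs; the gripper's body (75 mm by 187 mm) begins 45 mm behind the grasp point.
Start: joints at [66.28, 30.733, -0.252, 88.115, 0.149, 61.152, -4.079], TCP at [221.536, -611.075, 246.716] pointing down, gripper open.
Joint ranges: [-154.64, 154.64], [-21.42, 123.67], [-72.66, 72.17], [13.99, 137.28], [-74.86, 254.86], [10.95, 109.41], [-158.01, 158.01]. Speed limits (degrees/s): [136.94, 136.94, 180, 180, 180, 180, 180].

## Interface

Orientations are given as [roll, pitch, yaw] about the fixed x, y, z axes, in that order (R = Rz(yaw) Ry(pitch) Rx(roll)).
In Python, from bench import readout, optics, arm gives the robot as it stands.
- The arm moves only by the tool play_rows, never from a script. Its argument "plan" is a list of rows, each a list of 6 numbers: the shift along the tool's x, y, z in cm, then the turn, a rotation vector about the tool's x, y, z in rad. In form: [[tx, ty, tz, wx, wy, wz], ...]. A call has 1 to 8 rows; each row shifts and turns the commanded pose from where the row before left it, along the tool's axes as they then stand; what a row does not reach is not made up. A row lasts 1/12 s, in which the tool goes at most 41.7 mm and 7.16 degrees, less where a joint would pass 70% of its speed; a pose out of reach is approached as far as the arm can. A call is refused whole if a number of a shift passes 4.17 or a number of a turn 0.125, either way. A call with a gripper value outside its range is refused whole. "fingers" is the opening, from 0 (shut) to 1 (fully open), set as the call begins (left out, the last holds). The fingers move at their own pace and stop on an object; "grip_force" is the grip in N (left out, the last holds). Time passes only in rows, so rows that do not move let the fingers close. It gives the time, the measured TCP pose, the force and the opening at its end, in the units of the state.
- readout.get_obs(): the state, without advancing time (a new reading comes with each control period).
- optics.capture(name): name is "scene" or "top" or "wrist"; returns a dict with "image" (384x512x3 uint8, blue, green, red), "z_map" (384x512 float32, mm along the optical axis (not along the pixel's ray), 0 where there is no reading), "K" (3x3 intrinsics, pixels), "origin" and "attitude" of the camera in the world. Camera axes: x right, y down, z forward; pixel columns grow to the right and rows downward; lengths in mm; the calibration is good to about 2 mm. The wrist camera is an equidistant fisheye: a pixel r from the principal point sees the ray r / f radians off the axis. A picture is of the moment at which its call begins.
- arm.sign_off(): hands the job in, once; it reports no verdict.
The state is a dict: "t": time; "joint_positions": joint angles; "qvel": joint speeds; "effort": joint torques, N m; "position": TCP position; "tcp_rot": TCP orientation; "wrist_force": force on the tool from outside, world axes, zero at the start; "moment": the same for the moment, N m; "width": finger opening in mm.
Only numpy, scipy, OpenCV 4.12 (cv2) and the standard library are available. Lean on these libraries where they do the work, as an engineer would, in place of code of your own. Each camera call takes 0.05 s, during which the arm holds its last target. There are 200 camera calls.

## Task

Proof-pull the spring in the bench spring tester: with the carriage home, push the upright tell-tale tab all the way back until it rests against the carriage's pointer arm, then push the carriage out from behind, against its spring, until its pointer lines up with the tip of the index clamp beside the scale, and hold it there for two seconds. Then ease the carriage back fully home, without letting it snap, so that the tell-tale is left standing at the index tip. Do not shift the index clamp or push the loose things on the bench about.

Things in the scene. Friction and masses are not known exactly. Their poses are not given: they have to be found in the camera images.
- tester: Spring tester fixed to the bench: grey bed plate (x -345 to 155, y -60 to 60 mm, 12 mm thick), spring barrel at one end, block-shaped carriage in the middle, scale bar along the -y side. Its x axis is the way the carriage is pulled out, away from the barrel; z up. Origin on the bench top under the line of travel, 25 mm in +x from the carriage's front face at home.
- gap (a point): Middle of the 70 mm wide gap between barrel and carriage when the carriage is home, at z = 70 mm, where fingers go in from above. Only the pull rod (10 mm thick, on y = 0, top at z = 41 mm) and a 24 mm wide rail below it cross the gap. The barrel's top is at z = 63 mm.
- end_stop (a point): Middle of the top (z = 38 mm) of the end stop block, x = 104 to 120, y = -48 to 48 mm in the tester's frame. The scale bar (y = -100 to -56 mm, top at z = 22 mm, dark ticks 10 mm apart) runs beside it.
- carriage (a joint): Pull-out of the carriage in m: 0 home, 0.12 fully out. A spring pulls it home with 4.5 N at 0, growing by 0.9 N per 10 mm. Aluminium block 95 (x) x 96 mm (y), from z = 27 to 94 mm, too big to grasp: push its rear face (tester x = -120 mm at home).
- telltale (a joint): Position of the tell-tale in m: 0 when its rear edge is where the pointer's reading edge is with the carriage home; it grows in the tester's +x. The pointer arm pushes it outwards; it stays by friction (about 2 N) wherever it is left.
- index (a joint): Position of the index clamp in m, on the same scale: carriage = index means that the pointer lines up with the index tip, telltale = index that the tell-tale's rear edge does. The clamp is a steel block 26 x 20 mm with a black screw on top at the outer edge of the scale, top at z = 40 mm, fastened tight.
- carriage_push (a point): Middle of the carriage's rear face (dark rubber pad, 86 mm wide), at z = 70 mm, where to push it in the tester's +x.
- pointer_tip (a point): End of the carriage pointer's reading edge, over the scale at z = 27 mm. The pointer is a steel arm 8 mm thick that sticks out over the scale from the carriage's front corner, up to z = 58 mm; its front edge, flush with the carriage's front face, is the reading edge.
- telltale_push (a point): On the tell-tale's front face, at z = 75 mm, where to push it in the tester's -x. The tell-tale is an upright dark steel tab 12 mm thick (x), 34 mm wide (y = -88 to -54 mm), from z = 23 to 95 mm, ahead of the pointer arm.
- telltale_edge (a point): End of the tell-tale's rear edge (12 mm behind its front face), over the scale at z = 27 mm.
- index_tip (a point): Tip of the index clamp's finger, at the outer edge of the scale at z = 29 mm; its x axis is the tester's.
- spring_bin: Loose cream bin of springs, 110 x 85 x 45 mm, origin under its centre; leave alone.
- screwdriver: Loose screwdriver, 200 mm, lying on the bench; leave alone.
- wrench: Loose wrench, 170 mm, lying on the bench; leave alone.
- tape_roll: Loose roll of tape, 100 mm across, 40 mm high; leave alone.
- scissors: Loose scissors, 180 mm, lying on the bench; leave alone.
- organiser: Loose grey parts tray, 180 x 130 x 35 mm; leave alone.

How it is judged (in metres and radians):
On the way, in this order (a step that is already met when the one before it is completed fails the run):
1. The tell-tale is pushed back to within 5 mm of its zero, against the pointer arm, with the carriage home (within 3 mm) (value of joint telltale below 0.005 m and value of joint carriage below 0.003 m), for 0.2 s.
2. The carriage's pointer is held within 5 mm of the index tip for 1.5 s (x of pointer_tip in the frame of index_tip between -0.005 and 0.005 m), for 1.5 s.
At the end, for the whole second after the job is handed in: The carriage is fully home (within 3 mm) and at rest, and the tell-tale's rear edge stands within 5 mm of the index tip (half a scale division), measured along the scale (value of joint carriage below 0.003 m and x of telltale_edge in the frame of index_tip between -0.005 and 0.005 m and velocity of joint each of telltale, carriage below 0.01 m/s and velocity of joint carriage above -0.01 m/s); the robot touches nothing.
It fails at once if The carriage snaps back (faster than 0.4 m/s towards home) (velocity of joint carriage below -0.4 m/s).
It fails at once if The index clamp is shifted by more than 3 mm (distance of index_tip from where it was at the start of the episode above 0.003 m).
It fails at once if A loose thing on the bench is shifted by more than 30 mm (distance of any of spring_bin, screwdriver, wrench, tape_roll, scissors, organiser from where it was at the start of the episode above 0.03 m).
It also fails if it takes over 61 s, if anything falls off the work surface, if the arm or the gripper's body presses on something with over 40 N, if the wrist force passes 120 N, or if a joint passes its speed limit or range.

## Working session

There is one attempt and no reset: what is moved stays moved. The work goes in short steps, Python scripts to look and compute and a tool call to move; the robot and the scene stay as the last step left them, time stands still between calls to the robot, and variables do not carry over. Pictures are saved under pics/ and viewed, about 8 in all and at most 12, crops included, and the job is handed in when it is done.

Besides the shell and the picture viewer there is one more tool, called after ">>>" as name(argument=value, ...) on one line, values as JSON. play_rows: Moves the arm, as the interface text tells. Its arguments: {"type":"object","properties":{"plan":{"type":"array","items":{"type":"array","items":{"type":"number"}}},"fingers":{"type":"number"},"grip_force":{"type":"number"}},"required":["plan"]}

```bash
ls; mkdir -p pics; cat > h.py <<'E'
import numpy as np, cv2
from bench import readout, optics, arm
def cap(n,f=None):
    c=optics.capture(n)
    if f: cv2.imwrite('pics/'+f,c['image'])
    return c
E
python3 - <<'E'
from h import *
import pickle
s=readout.get_obs();print({k:np.round(v,2) for k,v in s.items()},arm.nose_length)
c=cap('top','top1.png');d=cap('scene','scene1.png')
pickle.dump((c,d),open('c.pkl','wb'))
for x in(c,d):print(x['K'],x['origin'],x['attitude'])
E
```

```text
pics
{'t': np.float64(0.0), 'joint_positions': array([66.28, 30.78, -0.26, 88.17,  0.15, 61.15, -4.08]), 'qvel': array([-0.1 , -0.08,  0.05, -0.04, -0.03, -0.03, -0.01]), 'effort': array([ 0.000e+00, -5.710e+01,  9.900e-01, -2.516e+01, -6.000e-02,
        2.000e-02,  0.000e+00]), 'position': array([ 221.34, -610.52,  245.85]), 'tcp_rot': array([ 1.7999e+02,  1.0000e-01, -7.0070e+01]), 'wrist_force': array([ 0.24, -0.39,  0.56]), 'moment': array([-0.02,  0.  ,  0.  ]), 'width': np.float64(88.3)} 8.0
[[370.84768148   0.         254.49488295]
 [  0.         370.84768148 187.9441883 ]
 [  0.           0.           1.        ]] [ 442.27241229  101.29043916 1231.00760231] [-174.82263661    0.76803835  -89.13527614]
[[414.73773848   0.         260.50395533]
 [  0.         414.73773848 187.8832419 ]
 [  0.           0.           1.        ]] [1191.83101232 -339.58400739  990.0774353 ] [-139.61172903    0.52442027   54.16586152]
```

View pics/top1.png

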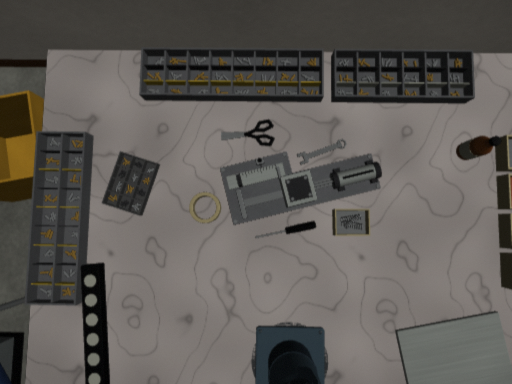

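View pics/scene1.png

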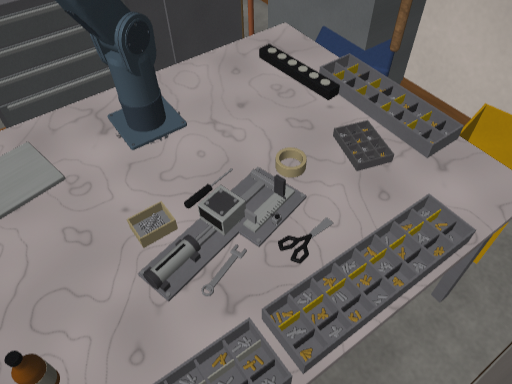

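The top view shows the tester at about (220-380, 155-222), with the barrel on the right and its pull direction pointing left. The scale is on the far side, with the clamp's screw at (260,161). In the scene view the tell-tale stands at (279,185). Next I'll get the tester's pose from the depth maps.

```bash
cat >> h.py <<'E'
from scipy.spatial.transform import Rotation as R
def cloud(c):
    v,u=np.mgrid[:384,:512]; z=c['z_map'].astype(float); K=c['K']
    p=np.stack([(u-K[0,2])/K[0,0]*z,(v-K[1,2])/K[1,1]*z,z],-1)
    return p@R.from_euler('xyz',c['attitude'],degrees=True).as_matrix().T+c['origin']
E
python3 - <<'E'
from h import *
import pickle
c,d=pickle.load(open('c.pkl','rb'))
P=cloud(c);Q=cloud(d)
for n,p,cc in(('top',P,c),('scene',Q,d)):
    m=(cc['z_map']>0)&(abs(p[...,2])<8); print(n,'bench z',np.median(p[m][:,2]))
# barrel top & carriage top in top view
sub=P[150:230,215:385]
hm=sub[...,2]; 
m=((hm>7)&(hm<130)).astype(np.uint8); n,l,st,ce=cv2.connectedComponentsWithStats(m)
for i in range(1,n):
    if st[i,4]>300:
        pts=sub[l==i][:,:2]; print(st[i],cv2.minAreaRect(pts.astype(np.float32)))
m=((hm>85)&(hm<105)); pts=sub[m][:,:2]; print('carr top',m.sum(),cv2.minAreaRect(pts.astype(np.float32)))
print('tab/tall clusters');n,l,st,ce=cv2.connectedComponentsWithStats(((hm>70)).astype(np.uint8))
for i in range(1,n): print(st[i],sub[l==i].mean(0).round(),sub[l==i][:,2].max())
a=cv2.resize(c['image'][145:230,210:390],None,fx=4.4,fy=4.4,interpolation=cv2.INTER_CUBIC)
cv2.imwrite('pics/crop.png',a)
E
```

```text
top bench z 0.4180690089407335
scene bench z 0.6530326463663414
[   5    1  162   74 7057] ((590.3153686523438, -27.32403564453125), (195.50146484375, 502.9268493652344), 14.863319396972656)
[118  58  37  22 778] ((456.1356201171875, -191.73255920410156), (67.42505645751953, 111.07537078857422), 0.9511450529098511)
carr top 1006 ((542.4307250976562, 51.55504608154297), (107.94506072998047, 242.18785095214844), 4.262855052947998)
tab/tall clusters
[102   1   1   1   1] [ 442.  101. 1231.] 1231.0076023144163
[66  3  1  1  1] [ 442.  101. 1231.] 1231.0076023144163
[69  6  1  1  1] [ 442.  101. 1231.] 1231.0076023144163
[146   8   1   1   1] [ 442.  101. 1231.] 1231.0076023144163
[67 10  1  1  1] [ 442.  101. 1231.] 1231.0076023144163
[155  10   1   1   1] [ 442.  101. 1231.] 1231.0076023144163
[79 14  1  1  1] [ 442.  101. 1231.] 1231.0076023144163
[83 14  1  1  1] [ 442.  101. 1231.] 1231.0076023144163
[ 65  20  37  37 980] [547. -15.  98.] 1231.0076023144163
[21 24  6 12 48] [571. 168.  93.] 99.21785908197057
[157  27   1   1   1] [ 442.  101. 1231.] 1231.0076023144163
[162  30   1   
[... 1085 characters left out ...]
23144163
[24 63  1  1  1] [ 442.  101. 1231.] 1231.0076023144163
[150  63   1   1   1] [ 442.  101. 1231.] 1231.0076023144163
[152  62   1   1   1] [ 442.  101. 1231.] 1231.0076023144163
[ 7 64  1  1  1] [ 442.  101. 1231.] 1231.0076023144163
[84 65  1  1  1] [ 442.  101. 1231.] 1231.0076023144163
[27 71  1  1  1] [ 442.  101. 1231.] 1231.0076023144163
[96 71  1  1  1] [ 442.  101. 1231.] 1231.0076023144163
[167  70   1   1   1] [ 442.  101. 1231.] 1231.0076023144163
[34 75  1  1  1] [ 442.  101. 1231.] 1231.0076023144163
[43 74  1  1  1] [ 442.  101. 1231.] 1231.0076023144163
[158  76   1   1   1] [ 442.  101. 1231.] 1231.0076023144163
[87 78  1  2  2] [ 442.  101. 1231.] 1231.0076023144163
```

View pics/crop.png

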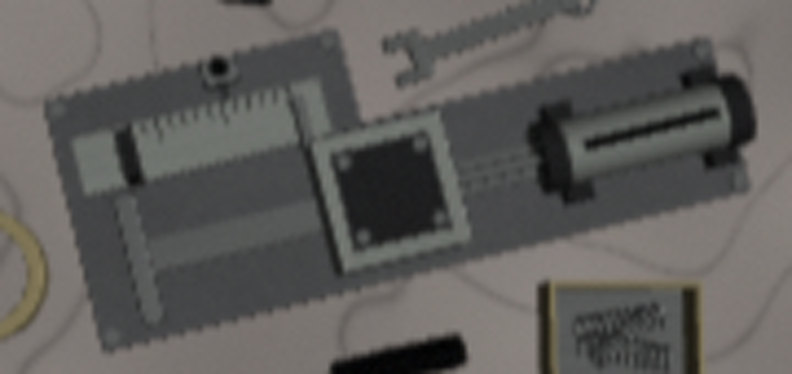

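The crop shows clear features:
- Carriage top corners: (312,145), (438,112), (470,240), (343,272).
- Bed corners: (107,350), (748,187), (710,40).
- Tell-tale: near (130,155).
- Clamp finger: about (224,95).

I'll fit the tester frame to these.

```bash
cat >> h.py <<'E'
def ray(c,u,v,z):
    K=c['K'];d=R.from_euler('xyz',c['attitude'],degrees=True).as_matrix()@np.array([(u-K[0,2])/K[0,0],(v-K[1,2])/K[1,1],1])
    o=np.array(c['origin']);return (o+d*(z-o[2])/d[2])[:2]
E
python3 - <<'E'
from h import *
import pickle
c,d=pickle.load(open('c.pkl','rb'))
L=[(107,350,12,155,60),(748,187,12,-345,60),(710,40,12,-345,-60),(312,145,94,-25,-48),(438,112,94,-120,-48),(470,240,94,-120,48),(343,272,94,-25,48),
]
W=np.array([ray(c,210+(a[0]-1.7)/4.4,145+(a[1]-1.7)/4.4,a[2]) for a in L]);T=np.array([a[3:] for a in L],float)
Tm=T.mean(0);Wm=W.mean(0);U,S,V=np.linalg.svd((T-Tm).T@(W-Wm))
Rm=(U@np.diag([1,np.linalg.det(U@V)])@V).T
t=Wm-Rm@Tm
print('yaw',np.degrees(np.arctan2(Rm[1,0],Rm[0,0])),'t',t);print((W-(T@Rm.T+t)).round(1))
for n,u,v,z in[('tab top a',118,128,95),('tab top b',131,126,95),('tab top c',140,184,95),('tab d',127,186,95),('clampscrew',218,70,45),('tip',225,96,29),('ptr',300,85,58)]:
    print(n,(Rm.T@(ray(c,210+(u-1.7)/4.4,145+(v-1.7)/4.4,z)-t)).round(1))
P=cloud(c);z=c['z_map'];m=(P[...,2]>80)&(P[...,2]<105)&(z>0);q=(P[m][:,:2]-t)@Rm
k=q[:,0]>-10; print('tab',np.percentile(q[k],[2,50,98],axis=0)); print('carr',np.percentile(q[~k],[2,50,98],axis=0))
for n,x,y in[('gap',-155,0),('origin',0,0),('carr push',-120,0),('tab front',93,-71)]: print(n,(Rm@[x,y]+t).round(1))
E
```

```text
yaw 104.82169539452917 t [528.01278766  53.30256054]
[[ 2.1 -3. ]
 [ 2.7  3.7]
 [-2.5 -0.2]
 [-2.5 -3.1]
 [-2.3  0.6]
 [ 0.9  2.8]
 [ 1.6 -0.9]]
tab top a [101.8 -89.3]
tab top b [ 92.6 -88.5]
tab top c [ 96.2 -47.2]
tab d [105.3 -48.1]
clampscrew [  21.7 -120.2]
tip [  20.8 -102.6]
ptr [-32.8 -93. ]
tab [[ 22.52208624 -86.24357742]
 [ 95.81137455 455.48485451]
 [138.92373749 489.33384385]]
carr [[-6.35894509e+02 -4.71228425e+01]
 [-7.73906652e+01  1.75017824e-01]
 [-2.66573211e+01  4.43947446e+01]]
gap [567.7 -96.5]
origin [528.   53.3]
carr push [558.7 -62.7]
tab front [572.9 161.4]
```

>>> play_rows(plan=[[0,0,0,0,0,-0.124],[0,0,0,0,0,-0.124],[0,0,0,0,0,-0.124],[0,0,0,0,0,-0.124],[0,0,0,0,0,-0.124],[0,0,0,0,0,-0.124],[0,0,0,0,0,-0.124],[0,0,0,0,0,-0.124]], fingers=0, grip_force=30)

```text
t: 0.77
position: [221.4, -610.8, 246.2]
tcp_rot: [-180.0, 0.0, -12.9]
wrist_force: [0.8, 0.3, 0.8]
width: 36.6
```

>>> play_rows(plan=[[0,0,0,0,0,-0.123],[0,0,0,0,0,-0.123],[0,0,0,0,0,-0.123],[0,0,0,0,0,-0.12],[2.4,-3.2,0.1,0,0,0],[2.4,-3.2,0.1,0,0,0],[2.4,-3.2,0.1,0,0,0],[2.4,-3.2,0.1,0,0,0]])

```text
t: 1.43
position: [281.8, -460.9, 242.2]
tcp_rot: [-180.0, 0.0, 14.7]
wrist_force: [1.4, 0.6, 0.5]
width: 0.4
```

>>> play_rows(plan=[[2.4,-3.2,0.1,0,0,0],[2.4,-3.2,0.1,0,0,0],[2.4,-3.2,0.1,0,0,0],[2.4,-3.2,0.1,0,0,0],[2.4,-3.2,0.1,0,0,0],[2.4,-3.2,0.1,0,0,0],[2.4,-3.2,0.1,0,0,0],[2.4,-3.2,0.1,0,0,0]])

```text
t: 2.1
position: [402.1, -164.5, 234.7]
tcp_rot: [180.0, 0.0, 14.8]
wrist_force: [1.3, -0.2, -0.5]
width: 0.6
```

>>> play_rows(plan=[[2.4,-3.2,0.1,0,0,0],[2.4,-3.2,0.1,0,0,0],[2.4,-3.2,0.1,0,0,0],[2.4,-3.2,0.1,0,0,0],[2.4,-3.2,0.1,0,0,0],[2.4,-3.2,0.1,0,0,0],[2.4,-3.2,0.1,0,0,0],[2.4,-3.2,0.1,0,0,0]])

```text
t: 2.77
position: [522.5, 131.9, 226.3]
tcp_rot: [180.0, 0.0, 14.8]
wrist_force: [1.1, 0.0, 0.5]
width: 0.6
```

>>> play_rows(plan=[[1.5,-2,0,0,0,0],[0,0,0,0,0,0],[0,0,0,0,0,0],[0,0,0,0,0,0]])

```text
t: 3.1
position: [531.3, 152.2, 226.2]
tcp_rot: [179.9, 0.1, 14.7]
wrist_force: [-0.0, 0.3, -0.0]
width: 0.7
```

```bash
python3 - <<'E'
from h import *
import pickle
s=readout.get_obs();print(s['position'],s['tcp_rot'])
c=cap('wrist','w1.png');pickle.dump(c,open('w1.pkl','wb'));print(c['K'],c['origin'],c['attitude'])
E
```

```text
[531.31509426 152.20238741 226.16548234] [1.79948688e+02 8.36865715e-02 1.47490970e+01]
[[297.31863964   0.         259.88675033]
 [  0.         297.31863964 188.29074323]
 [  0.           0.           1.        ]] [515.43877441 217.16074152 363.55291471] [1.64682967e+02 5.61418723e-02 1.47500892e+01]
```

View pics/w1.png

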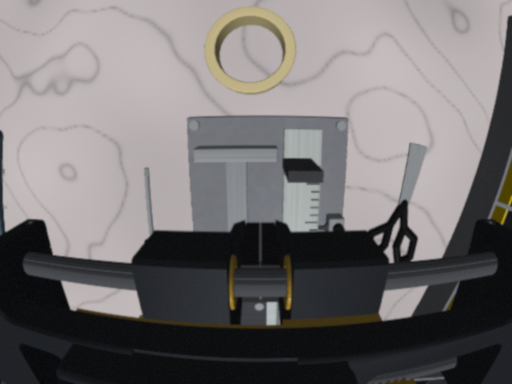

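The fisheye wrist view shows the bed's front corners at (187,118) and (347,118), the end stop at row ~155, the tab at (303,170) and the clamp at (337,224). I'll zoom in for accurate positions.

```bash
cat >> h.py <<'E'
def fray(c,u,v,z):
    K=c['K'];a=np.array([u-K[0,2],v-K[1,2]])/K[0,0];r=np.hypot(*a)
    dd=np.r_[a/r*np.sin(r),np.cos(r)];d=R.from_euler('xyz',c['attitude'],degrees=True).as_matrix()@dd
    o=np.array(c['origin']);return (o+d*(z-o[2])/d[2])[:2]
def tf(w,yaw=104.8,t=(528.,53.3)):
    a=np.radians(yaw);M=np.array([[np.cos(a),-np.sin(a)],[np.sin(a),np.cos(a)]]);return (w-np.array(t))@M
E
python3 - <<'E'
from h import *
import pickle
c=pickle.load(open('w1.pkl','rb'))
a=cv2.resize(c['image'][105:250,180:380],None,fx=4,fy=4,interpolation=cv2.INTER_CUBIC)
a=cv2.convertScaleAbs(a,alpha=1.5);cv2.imwrite('pics/w1c.png',a)
for n,u,v,z in[('bed155,60',187,118,12),('bed155,-',347,118,12)]:
    w=fray(c,u,v,z);print(n,w,tf(w))
E
```

```text
bed155,60 [433.1849816  186.00458759] [152.5219933   57.77055342]
bed155,- [618.76970779 235.64357077] [ 153.10729218 -134.3371681 ]
```

View pics/w1c.png

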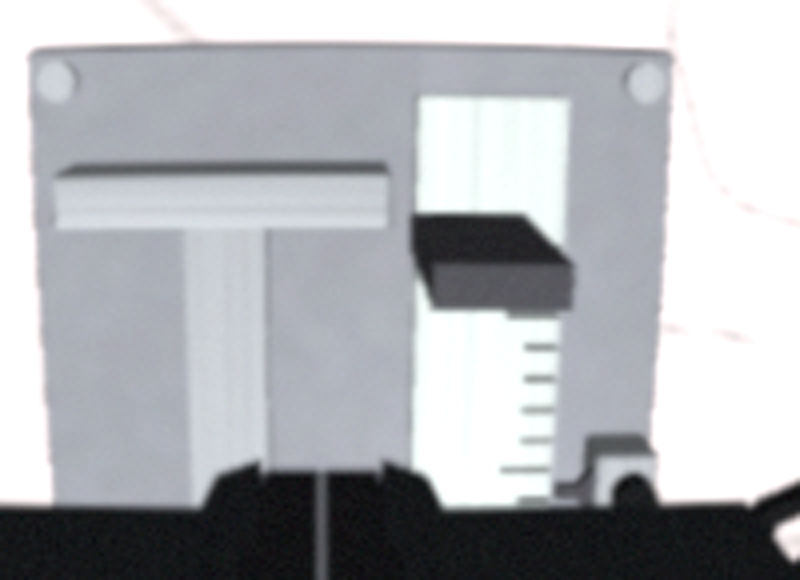

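```bash
python3 - <<'E'
from h import *
import pickle
c=pickle.load(open('w1.pkl','rb'))
for n,u,v,z in[('es120',220,173,38),('es104',220,228,38),('es+48',57,200,38),('es-48',388,200,38),('tabF',500,263,95),('tabR',500,309,95),('tabL',432,285,95),('tabRt',573,285,95),('clampfront',620,453,40),('tip',553,490,29),('tick',540,347,22),('tick',540,410,22),('tickL',530,470,22),('tick',530,500,22)]:
    w=fray(c,180+(u-1.5)/4,105+(v-1.5)/4,z);print(n,w.round(1),tf(w).round(1))
E
```

```text
es120 [499.1 168.5] [118.7  -1.5]
es104 [502.8 153.5] [103.3  -1.2]
es+48 [456.1 149.9] [111.7  44.9]
es-48 [545.9 172.9] [111.1 -47.9]
tabF [569.7 173.3] [105.3 -71. ]
tabR [572.9 162.7] [ 94.3 -71.4]
tabL [555.8 164.1] [100.  -55.2]
tabRt [588.1 172.8] [100.1 -88.6]
clampfront [633.  118.8] [  36.5 -118.2]
tip [620.2  98.7] [  20.3 -100.8]
tick [603.9 139.7] [ 64.2 -95.4]
tick [610.  120.6] [ 44.1 -96.5]
tickL [613.1 100.9] [ 24.3 -94.5]
tick [616.3  91.2] [ 14.  -95.1]
```

>>> play_rows(plan=[[2.17,-1.73,0,0,0,0],[2.17,-1.73,0,0,0,0],[0,0,3.16,0,0,0],[0,0,3.16,0,0,0],[0,0,3.16,0,0,0],[0,0,3.16,0,0,0],[0,0,3.16,0,0,0],[0,0,0,0,0,0]])

```text
t: 3.82
position: [561.2, 193.8, 63.2]
tcp_rot: [179.9, 0.6, 14.7]
wrist_force: [-0.1, -0.5, 0.2]
width: 0.2
```

>>> play_rows(plan=[[0,0,0,0,0,0],[0,0.5,0,0,0,0]])

```text
t: 3.98
position: [566.8, 193.8, 70.6]
tcp_rot: [-179.9, -0.1, 14.8]
wrist_force: [-1.4, -0.4, 1.2]
width: 0.4
```

>>> play_rows(plan=[[0,1.2,0,0,0,0],[0,1.4,0,0,0,0],[0,1.4,0,0,0,0],[0,1.4,0,0,0,0],[0,1.4,0,0,0,0],[0,1.4,0,0,0,0],[0,1.4,0,0,0,0],[0,1.4,0,0,0,0]])

```text
t: 4.65
position: [594.6, 85.2, 68.7]
tcp_rot: [-180.0, -0.0, 14.8]
wrist_force: [1.2, 3.3, 1.2]
width: 0.3
```

>>> play_rows(plan=[[0,0.6,0,0,0,0],[0,0.2,0,0,0,0],[0,0,0,0,0,0]])

```text
t: 4.9
position: [595.9, 77.6, 68.3]
tcp_rot: [179.9, 0.1, 14.7]
wrist_force: [-0.6, -0.1, -1.1]
width: 0.6
```

>>> play_rows(plan=[[0,0.25,0,0,0,0],[0,0.25,0,0,0,0],[0,0.25,0,0,0,0],[0,0.2,0,0,0,0],[0,0,0,0,0,0]])

```text
t: 5.32
position: [598.2, 69.6, 68.4]
tcp_rot: [180.0, 0.1, 14.8]
wrist_force: [-1.2, -0.3, -0.6]
width: 0.2
```

>>> play_rows(plan=[[0,0.2,0,0,0,0],[0,0,0,0,0,0]])

```text
t: 5.48
position: [598.5, 69.2, 68.5]
tcp_rot: [-179.9, 0.0, 14.8]
wrist_force: [-2.0, 4.0, -0.6]
width: 0.8
```

>>> play_rows(plan=[[0,0.15,0,0,0,0],[0,0,0,0,0,0]])

```text
t: 5.65
position: [598.5, 69.2, 68.6]
tcp_rot: [-179.8, 0.0, 14.9]
wrist_force: [-2.9, 6.1, -0.6]
width: 0.6
```

>>> play_rows(plan=[[0,0.15,0,0,0,0],[0,0,0,0,0,0]])

```text
t: 5.82
position: [598.5, 69.2, 68.6]
tcp_rot: [-179.7, 0.0, 14.9]
wrist_force: [-3.4, 9.2, 0.4]
width: 0.5
```

>>> play_rows(plan=[[0,0.15,0,0,0,0],[0,0,0,0,0,0],[0,0,0,0,0,0]])

```text
t: 6.07
position: [598.5, 69.2, 68.6]
tcp_rot: [-179.6, 0.0, 15.0]
wrist_force: [-5.0, 11.7, -0.8]
width: 0.6
```

>>> play_rows(plan=[[0,-0.6,0,0,0,0],[0,-0.8,0,0,0,0],[0,-0.4,-2,0,0,0],[0,0,-4,0,0,0],[0,0,-4,0,0,0],[0,-3,0,0,0,0],[0,0,0,0,0,0],[0,0,0,0,0,0]])

```text
t: 6.73
position: [588.0, 111.4, 169.5]
tcp_rot: [180.0, -0.1, 14.9]
wrist_force: [-0.2, -0.1, 0.0]
width: 0.4
```

```bash
python3 - <<'E'
from h import *
import pickle
c=cap('wrist');pickle.dump(c,open('w2.pkl','wb'));d=cap('top')
a=cv2.resize(c['image'][130:250,200:380],None,fx=4,fy=4,interpolation=cv2.INTER_CUBIC)
b=cv2.resize(cap('scene')['image'][150:290,180:330],None,fx=3.4,fy=3.4,interpolation=cv2.INTER_CUBIC)[:480]
a=cv2.convertScaleAbs(a,alpha=1.4);
cv2.imwrite('pics/w2c.png',cv2.resize(np.hstack([a,b]),(800,312)) if 0 else a);cv2.imwrite('pics/s2.png',b)
print(c['origin'],c['attitude'],readout.get_obs()['position'])
E
```

```text
[571.61222118 176.11304049 306.90094571] [ 1.64718352e+02 -1.15804623e-01  1.49363514e+01] [587.92700824 108.60924362 167.84171684]
```

View pics/w2c.png

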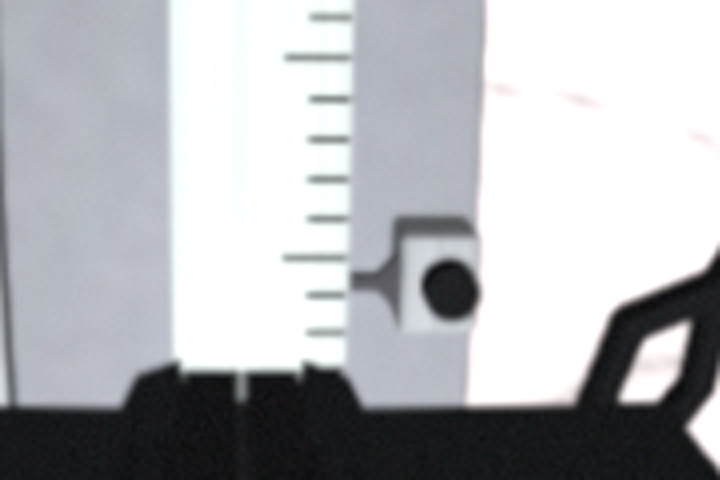

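The tip is at (355,280). It lies between the long 50 mm tick at row 257 and the 40 mm tick at row 294. I'll compute the index value with height correction, using the ticks as reference.

```bash
python3 - <<'E'
from h import *
import pickle
c=pickle.load(open('w2.pkl','rb'))
for n,u,v,z in[('100',320,57,22),('50',316,257,22),('40',330,294.5,22),('30',328,331.5,22),('tip',356,280,29),('tiptop',356,273,29),('tipbot',356,288,29)]:
    w=fray(c,200+(u-1.5)/4,130+(v-1.5)/4,z);print(n,tf(w,104.8,(529,52.8)).round(1))
E
```

```text
100 [ 74.9 -92.4]
50 [ 24.7 -92.2]
40 [ 14.9 -96. ]
30 [  4.9 -95.7]
tip [  20.9 -101.7]
tiptop [  22.7 -101.7]
tipbot [  18.8 -101.8]
```

View pics/s2.png

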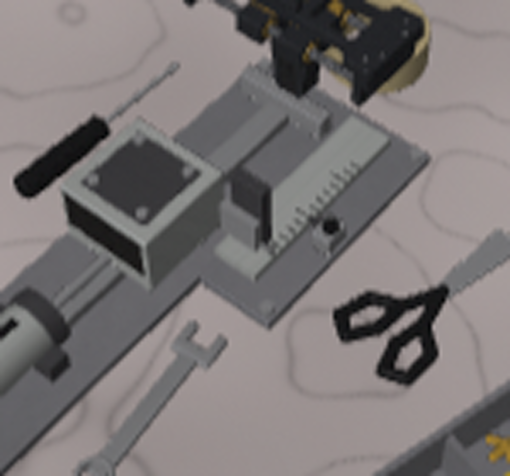

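>>> play_rows(plan=[[-1.18,3.23,0,0,0,0],[-1.18,3.23,0,0,0,0],[-1.18,3.23,0,0,0,0],[-1.18,3.23,0,0,0,0],[-1.18,3.23,0,0,0,0],[-1.18,3.23,0,0,0,0],[0,0,0,0,0,0],[0,0,0,0,0,0]])

```text
t: 7.55
position: [568.3, -99.3, 167.7]
tcp_rot: [180.0, 0.1, 14.4]
wrist_force: [-1.0, 0.1, -0.6]
width: 0.6
```

>>> play_rows(plan=[[0,0,2.45,0,0,0],[0,0,2.45,0,0,0],[0,0,2.45,0,0,0],[0,0,2.45,0,0,0],[0,0,0,0,0,0],[0,0,0,0,0,0]])

```text
t: 8.05
position: [568.3, -94.1, 69.9]
tcp_rot: [-179.9, 0.1, 14.9]
wrist_force: [-0.0, -0.1, 0.3]
width: 0.4
```

>>> play_rows(plan=[[0,-0.8,0,0,0,0],[0,-0.6,0,0,0,0],[0,-0.4,0,0,0,0],[0,-0.2,0,0,0,0],[0,0,0,0,0,0],[0,0,0,0,0,0]])

```text
t: 8.55
position: [564.2, -76.2, 71.2]
tcp_rot: [180.0, -0.0, 14.8]
wrist_force: [0.0, -0.1, -0.1]
width: 0.1
```

>>> play_rows(plan=[[0,-0.15,0,0,0,0],[0,0,0,0,0,0]])

```text
t: 8.72
position: [563.6, -74.8, 70.8]
tcp_rot: [180.0, -0.0, 14.8]
wrist_force: [0.3, 0.9, -0.6]
width: 0.6
```

>>> play_rows(plan=[[0,-0.15,0,0,0,0],[0,0,0,0,0,0]])

```text
t: 8.88
position: [563.1, -73.1, 70.7]
tcp_rot: [-180.0, 0.0, 14.8]
wrist_force: [-0.3, -0.0, 0.3]
width: 0.4
```

>>> play_rows(plan=[[0,-0.15,0,0,0,0],[0,0,0,0,0,0]])

```text
t: 9.05
position: [563.0, -72.7, 70.7]
tcp_rot: [179.9, 0.0, 14.8]
wrist_force: [1.2, -2.8, -1.1]
width: 0.4
```

>>> play_rows(plan=[[0,-0.3,0,0,0,0],[0,-0.6,0,0,0,0],[0,-0.6,0,0,0,0],[0,-0.6,0,0,0,0],[0,-0.6,0,0,0,0],[0,-0.6,0,0,0,0],[0,-0.4,0,0,0,0],[0,-0.2,0,0,0,0]])

```text
t: 9.72
position: [553.5, -37.2, 70.7]
tcp_rot: [179.8, 0.0, 14.7]
wrist_force: [3.5, -9.4, -1.8]
width: 0.5
```

>>> play_rows(plan=[[0,-0.2,0,0,0,0],[0,0,0,0,0,0],[0,0,0,0,0,0]])

```text
t: 9.97
position: [553.1, -35.5, 70.7]
tcp_rot: [179.8, 0.0, 14.7]
wrist_force: [2.9, -8.3, -1.4]
width: 0.3
```

>>> play_rows(plan=[[0,-0.25,0,0,0,0],[0,-0.2,0,0,0,0],[0,-0.15,0,0,0,0],[0,-0.1,0,0,0,0],[0,0,0,0,0,0],[0,0,0,0,0,0]])

```text
t: 10.47
position: [551.4, -29.3, 70.7]
tcp_rot: [179.7, 0.0, 14.6]
wrist_force: [3.5, -9.4, -1.8]
width: 0.5
```

```bash
python3 - <<'E'
from h import *
import pickle
c=cap('wrist');pickle.dump(c,open('w3.pkl','wb'))
s=cap('scene');print(readout.get_obs()['position'])
a=cv2.resize(c['image'][60:260,150:400],None,fx=3.2,fy=3,interpolation=cv2.INTER_CUBIC)
cv2.imwrite('pics/w3c.png',cv2.convertScaleAbs(a,alpha=1.4))
cv2.imwrite('pics/s3.png',cv2.resize(s['image'][150:290,180:330],None,fx=4,fy=4,interpolation=cv2.INTER_CUBIC))
E
```

```text
[551.43945113 -29.29239252  70.73345036]
```

View pics/w3c.png

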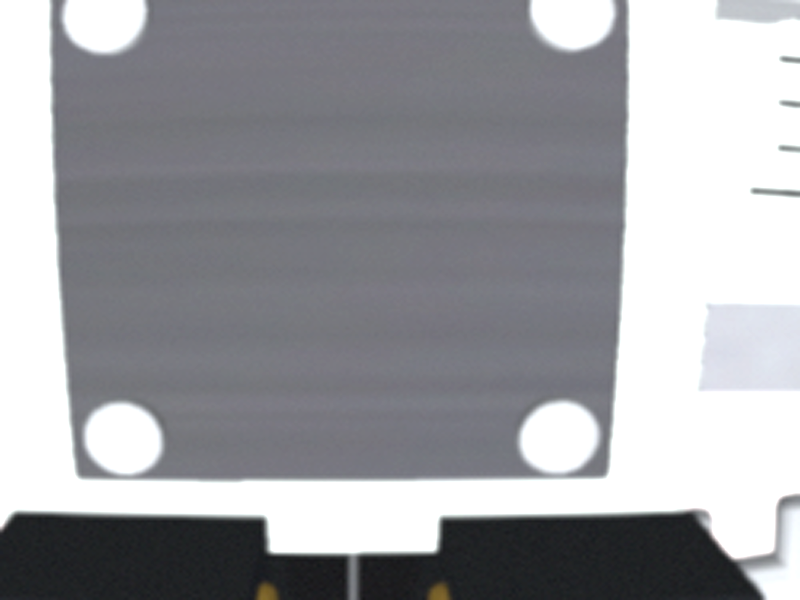

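The wrist crop cut off the clamp, so I'll crop further right and up.

```bash
python3 - <<'E'
from h import *
import pickle
c=pickle.load(open('w3.pkl','rb'))
a=cv2.resize(c['image'][10:150,340:500],None,fx=4.2,fy=4.2,interpolation=cv2.INTER_CUBIC)
cv2.imwrite('pics/w3d.png',a)
E
```

```text
(no output)
```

View pics/w3d.png

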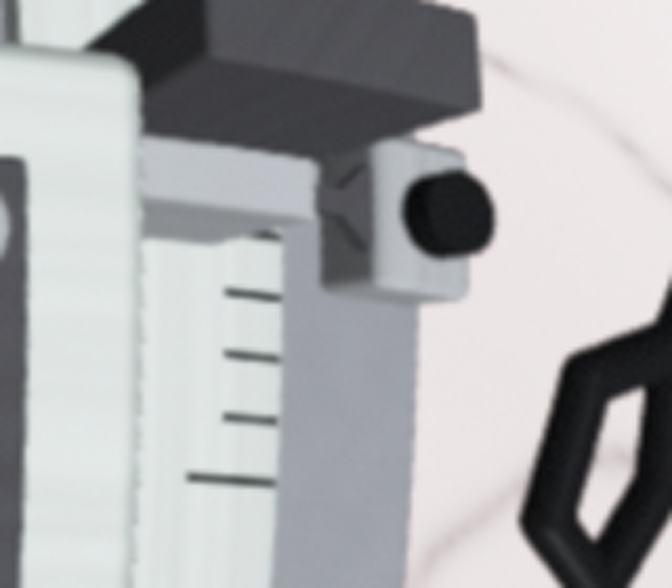

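The pointer's front top corner is at (319,158), against the tell-tale and beside the clamp. I'll check its x.

```bash
python3 - <<'E'
from h import *
import pickle
c=pickle.load(open('w3.pkl','rb'))
T=(529,52.8)
for n,u,v,z in[('ptr front',319,158,58),('ptr front in',150,135,58),('ptr rear',315,220,58),('clamp rear top',420,297,40),('clamp back bot/L',375,287,40),('clamp front L',375,135,40),('carr frontR',136,60,94),('tick0?',278,482,22),('tick10',278,421,22),('tick30',278,297,22)]:
    w=fray(c,340+(u-1.6)/4.2,10+(v-1.6)/4.2,z);print(n,tf(w,104.8,T).round(1))
E
```

```text
ptr front [ 20.2 -87. ]
ptr front in [ 19.9 -62.4]
ptr rear [ 11.6 -86.2]
clamp rear top [   6.  -115.4]
clamp back bot/L [   6.4 -107. ]
clamp front L [  30.1 -107.5]
carr frontR [ 18.3 -46.7]
tick0? [ -24.9 -100.4]
tick10 [-15.1 -99.9]
tick30 [  5.  -99.4]
```

>>> play_rows(plan=[[0,-0.1,0,0,0,0],[0,0,0,0,0,0],[0,0,0,0,0,0]])

```text
t: 10.82
position: [551.2, -28.5, 70.7]
tcp_rot: [179.7, 0.0, 14.6]
wrist_force: [2.8, -9.8, -1.8]
width: 0.0
```

>>> play_rows(plan=[[0,0,0,0,0,0],[0,0,0,0,0,0],[0,0,0,0,0,0],[0,0,0,0,0,0],[0,0,0,0,0,0],[0,0,0,0,0,0],[0,0,0,0,0,0],[0,0,0,0,0,0]])

```text
t: 11.48
position: [551.2, -28.5, 70.7]
tcp_rot: [179.7, 0.0, 14.6]
wrist_force: [3.3, -9.4, -2.4]
width: 0.3
```

>>> play_rows(plan=[[0,0,0,0,0,0],[0,0,0,0,0,0],[0,0,0,0,0,0],[0,0,0,0,0,0],[0,0,0,0,0,0],[0,0,0,0,0,0],[0,0,0,0,0,0],[0,0,0,0,0,0]])

```text
t: 12.15
position: [551.2, -28.5, 70.7]
tcp_rot: [179.7, 0.0, 14.6]
wrist_force: [3.6, -10.6, -0.7]
width: 0.5
```

>>> play_rows(plan=[[0,0,0,0,0,0],[0,0,0,0,0,0],[0,0,0,0,0,0],[0,0,0,0,0,0],[0,0,0,0,0,0],[0,0,0,0,0,0],[0,0,0,0,0,0],[0,0,0,0,0,0]])

```text
t: 12.82
position: [551.2, -28.5, 70.7]
tcp_rot: [179.7, 0.0, 14.6]
wrist_force: [3.0, -9.6, -1.6]
width: 0.5
```

>>> play_rows(plan=[[0,0.1,0,0,0,0],[0,0.3,0,0,0,0],[0,0.5,0,0,0,0],[0,0.5,0,0,0,0],[0,0.5,0,0,0,0],[0,0.5,0,0,0,0],[0,0.5,0,0,0,0],[0,0.5,0,0,0,0]])

```text
t: 13.48
position: [559.5, -59.5, 70.7]
tcp_rot: [179.9, -0.0, 14.7]
wrist_force: [1.8, -4.4, -1.4]
width: 0.7
```

>>> play_rows(plan=[[0,0.5,0,0,0,0],[0,0.5,0,0,0,0],[0,0.4,0,0,0,0],[0,0.3,0,0,0,0],[0,0.2,0,0,0,0],[0,0.2,0,0,0,0],[0,0.2,0,0,0,0],[0,0,0,0,0,0]])

```text
t: 14.15
position: [564.8, -79.3, 70.7]
tcp_rot: [-180.0, 0.0, 14.8]
wrist_force: [-1.2, -0.0, 0.5]
width: 0.1
```

Back past home, with no contact force. Next I'll back off to mid-gap, lift clear, and look from over the scale.

>>> play_rows(plan=[[0,0.7,0,0,0,0],[0,0.7,0,0,0,0],[0,0,-2,0,0,0],[0,0,-3,0,0,0],[0,0,-4,0,0,0],[0,0,-4,0,0,0],[0,0,0,0,0,0],[0,0,0,0,0,0]])

```text
t: 14.82
position: [570.1, -94.0, 203.1]
tcp_rot: [179.9, -0.2, 14.7]
wrist_force: [-1.1, 0.8, -0.9]
width: 0.3
```

>>> play_rows(plan=[[2.0,-2.5,-1,0,0,0],[2.0,-2.5,-1,0,0,0],[2.0,-2.5,-1,0,0,0],[1.1,-2.5,0,0,0,0],[0,-2.5,0,0,0,0],[0,0,0,0,0,0],[0,0,0,0,0,0],[0,0,0,0,0,0]])

```text
t: 15.48
position: [604.7, 44.5, 229.3]
tcp_rot: [180.0, 0.1, 14.7]
wrist_force: [-0.2, -1.1, -0.8]
width: 0.5
```

```bash
python3 - <<'E'
from h import *
import pickle
c=cap('wrist');pickle.dump(c,open('w4.pkl','wb'));s=readout.get_obs()
print(s['position'],s['wrist_force'],c['origin'])
cv2.imwrite('pics/w4.png',cv2.resize(c['image'][70:230,180:400],None,fx=3.6,fy=3.6,interpolation=cv2.INTER_CUBIC))
E
```

```text
[604.94220566  43.93024381 229.52399199] [ 0.15044971 -0.12843054  0.59129974] [589.00256725 109.41711154 366.68073718]
```

View pics/w4.png

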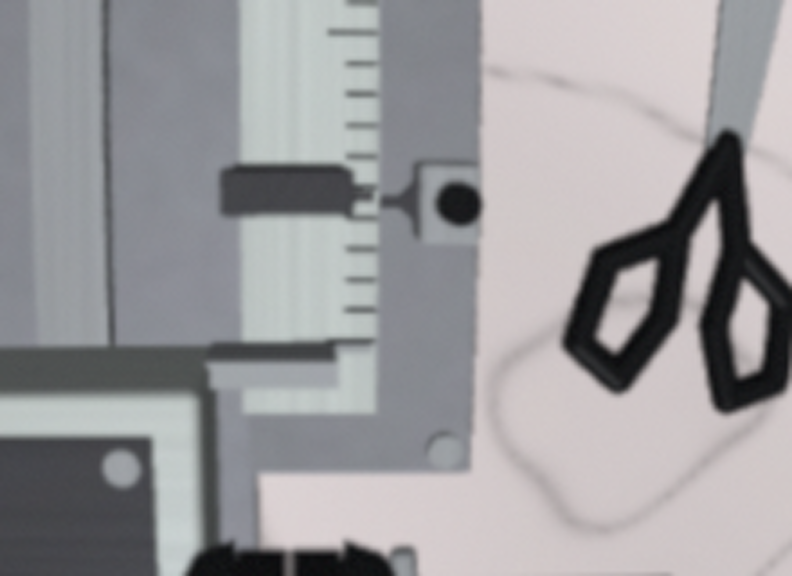

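The carriage is home: its pointer edge is on the 0 tick at row ~341. The tell-tale's rear reading edge, at (360,~199), is level with the index tip at (382,201). The arm is clear, so I'm handing in.

```bash
python3 -c "
from bench import arm;print(arm.sign_off())"
```

```text
the job is handed in; nothing more can be done
None
```

The proof-pull is done and handed in at about 15.5 s of the 61 s allowed; no verdict was reported.

- **Tell-tale zeroed:** I pushed it back until it stopped hard against the pointer arm. The push reached about 12 N with no further movement, and the scene picture showed the tab against the arm with the carriage home.
- **Pull and hold:** I measured the index at about 46 mm on the scale. I pushed the carriage from behind to about 45.8 mm and held it there for just over 2 s at about 10 N. A picture 0.8 mm earlier in the push put the pointer at 45 mm.
- **Return home:** I eased the carriage back at about 60 mm/s or slower, and contact force was zero past home.
- **Last check from above:** The pointer is on the 0 tick. By eye, the tell-tale's rear edge is level with the index tip, to within about 1 mm. The arm was clear and touching nothing.

No check failed. The tell-tale and the rear-face contacts came about 1–2 mm from where I first expected them, so I measured the travel from the felt contact. I never touched the index clamp or the loose items, but I did not measure their positions again at the end.

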